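Gauge the depth of a blind bore in a brass die block

ROBOT

A 6-joint arm with a two-finger parallel gripper is mounted at the origin on the work surface. World frame = base frame: x ahead of the robot, y to its left, z up, the work surface at z = 0. Lengths are in m, angles in rad, forces in N, time in s.
With the tool pointing down it reaches from about 0.275 to 1 m from the base axis. Payload 8.4 kg.
Tool frame: the origin (TCP) lies at the very end of the fingers, on their centre line; the grasp point (between the pads) lies 19 mm behind it; z points along the fingers, y is the line along which they close (so a half turn about z gives the same grasp; the last joint's range is limited). The gripper opens to 85 mm and grips with 20 to 120 N. Pads are 22 mm wide; open, the fingers measure 114 mm over their backs; the gripper's body (76 mm by 85 mm) begins 54 mm behind the grasp point. The pads swing forward as they close: fully open they stand 13 mm farther back than shut.
Start: joints at [-1.12, 0.353, 1.633, -0, 1.155, -0.002], TCP at [0.273, -0.562, 0.231] pointing down, gripper open.
Joint ranges: [-2.63, 2.63], [-0.92, 2.1], [0.06, 2.66], [-1.3, 4.44], [0, 2.69], [-3.02, 3.02]. Speed limits (rad/s): [2.22, 2.22, 2.79, 3.14, 3.14, 3.14].

INTERFACE

Orientations are given as a unit quaternion [x, y, z, w].
In Python, from station import monitor, vision, robot gives the robot as it stands. The module is installed in compiled form; this text tells all that it offers.
- The arm moves only by the tool arm_command, never from a script. Its argument "plan" is a list of rows, each an object with "angular": the turn, a rotation vector about the world's x, y, z in rad, a list of three; "linear": the shift along the world's x, y, z in mm, a list of three; "gripper": the closure in counts, from 0 (fully open) to 255 (shut). A call has 1 to 8 rows; each row shifts and turns the commanded pose from where the row before left it; what a row does not reach is not made up. A row lasts 1/10 s, in which the tool goes at most 50 mm and 8.59 degrees, less where a joint would pass 70% of its speed; a pose out of reach is approached as far as the arm can. A call is refused whole if a number of a shift passes 50 or a number of a turn 0.15, either way. A call with a gripper value outside its range is refused whole. The fingers move at their own pace and stop on an object; "newtons" is the grip in N (left out, the last holds). Time passes only in rows, so rows that do not move let the fingers close. It gives the time, the measured TCP pose, the force, the opening and the grip force at its end, in the units of the state.
- monitor.state(): the state, without advancing time (a new reading comes with each control period).
- vision.snapshot(name): name is "scene" or "top" or "wrist"; returns a dict with "img" (420x560x3 uint8, red, green, blue), "fov_y" (degrees; the focal length in pixels is half the picture's height over the tangent of half this angle, whatever the lens; pixels are square), "cx", "cy" (the principal point, pixels), "cam_to_world" (4x4, takes a point from camera to world coordinates); the wrist camera has in their place "hand_eye" (4x4, takes a point from camera to tool coordinates, whose origin is the TCP and whose axes are the flange's). Camera axes: x right, y down, z forward; pixel columns grow to the right and rows downward; lengths in m; the calibration is good to about 2 mm. A picture is of the moment at which its call begins: read the wrist's pose just before it. There is no depth.
- robot.hand_in(): hands the job in; it is judged then, once.
The state is a dict: "time_s": time; "joint_pos": joint angles; "dq": joint speeds; "effort": joint torques, N m; "tool_pos": TCP position; "eef_rot": TCP orientation; "contact_force": force on the tool from outside, world axes, zero at the start; "torque": the same for the moment, N m; "finger_gap": finger opening in m; "finger_force": force on a finger pad.
Only numpy, scipy, OpenCV 4.12 (cv2) and the standard library are available. Lean on these libraries where they do the work, as an engineer would, in place of code of your own. Each camera call takes 0.05 s, during which the arm holds its last target. There are 200 camera calls.

TASK

Take the depth gauge out of its wooden stand and lower it gently into the blind bore of the brass die block until the rod bottoms out, so that the die's face pushes the red stop up the rod to mark the depth; keep it lightly pressed on the bottom for about a second. Then draw it out and stand it back in its stand, without dropping it and without the red stop being touched or shifted on the way, and leave the other things alone.

Things in the scene. Friction and masses are not known exactly. Their poses are not given: they have to be found in the camera images.
- gauge_grip (a point): centre of the depth gauge's upright handle: a black plastic barrel, 22 mm diameter, 56 mm long (28 mm above and below this point), 80 g in all but it varies. Below the handle is a steel rod, 8 mm diameter, 75 mm long with a 1.5 mm bevel at the tip. z points up from the rod to the handle; the gauge is round, so its yaw does not matter. It starts upright in the stand.
- gauge_tip (a point): the lower end of the gauge's rod, on its axis, 103 mm below gauge_grip (same axes). Pressing the tip with 5 to 10 N is plenty; more than 25 N spoils the gauge
- stop (a joint): the red stop on the gauge's rod, a collar 24 mm in diameter and 10 mm high. Value in m: its underside lies 27 mm + this value above the rod's tip; it grows as the stop is pushed up towards the handle. It stays where it is by friction and slides under about 3 N, so when it meets the die's face the hand feels about 3 N all along the slide, before the rod is at the bottom. It starts at 0 to 2 mm
- bore_mouth (a point): centre of the bore's mouth on the flat top face of the brass die block, z up. The block is 64 x 64 mm, its face 60 mm above the bench, held between two dark steel jaws (40 mm high) on a blue base, fixed. The bore is upright, 9.4 mm in diameter with a 3 mm bevel round its mouth (about 15 mm across at the top), and blind: its depth is unknown, somewhere between 34 and 48 mm, and its bottom is flat and hard
- stand_mouth (a point): centre of the well's mouth in the top of the gauge's stand, a light wooden block 70 x 70 mm, 40 mm high on a dark wooden base, fixed, z up. The well is 9.4 mm in diameter with a 3 mm bevel round its mouth and 24 mm deep with a flat floor, on which the gauge's rod stands: the stop then hangs 3 mm or more above the block
- dapping: a steel dapping block with four round dark cups on its face, 64 x 64 x 60 mm on a dark wooden base, fixed; not needed. Origin at the centre of its underside
- hammer: hammer lying on the bench, 220 mm long, to be left alone
- screwdriver: screwdriver lying on the bench, 160 mm long, to be left alone
- brass_weight: brass weight, a disc 38 mm in diameter, 26 mm high, to be left alone; origin under its centre
- blade_pack: flat orange pack, 75 x 30 x 10 mm, to be left alone
- pickle_jar: small jar, 52 mm in diameter, 60 mm high, to be left alone
- bangle: copper bangle lying flat, 68 mm across, to be left alone
- stake: small waisted steel stake, 50 mm high on a 40 mm foot, to be left alone
Mind the look-alikes: they are no part of the job. What is shaped like the part that bears stand_mouth but pink is not meant. Of the things that look like the part that bears gauge_grip, the smaller one is meant.

How it is judged:
On the way, in this order (a step that is already met when the one before it is completed fails the run):
1. the gauge is lifted clear of its stand (z of gauge_tip in the frame of stand_mouth above 0.005 m and contact force between gauge and the fingers above 1 N), for 0.1 s.
2. the rod stands in the bore, upright, pressed on its bottom with more than 2 N, kept so for 0.6 s (z of gauge_tip in the frame of bore_mouth below -0.03 m and horizontal distance between gauge_tip and bore_mouth below 0.004 m and angle between gauge_tip's own z axis and vertical below 0.08 rad and contact force between gauge and bore_floor_c0 above 2 N), for 0.6 s.
3. the gauge is drawn out of the bore (z of gauge_tip in the frame of bore_mouth above 0.004 m and value of joint stop above 0.004 m), for 0.1 s.
At the end, for the whole second after the job is handed in: the gauge stands released and at rest in its stand: rod tip within 5 mm of the well's axis and at least 21.5 mm below the mouth (on its floor), upright within 0.12 rad, the stop still up where the die pushed it (joint above 4 mm) (horizontal distance between gauge_tip and stand_mouth below 0.005 m and z of gauge_tip in the frame of stand_mouth below -0.0215 m and angle between gauge_tip's own z axis and vertical below 0.12 rad and value of joint stop above 0.004 m and linear speed of gauge below 0.02 m/s); the robot touches nothing.
It fails at once if the gauge pressed on the bottom of the bore, the die, its stand or the dapping block with more than 25 N (contact force between gauge and bore_floor_c0 above 25 N or contact force between gauge and die above 25 N or contact force between gauge and stand above 25 N or contact force between gauge and dapping above 25 N).
It fails at once if the stop touched by the robot, the stand or the dapping block with more than 1.5 N (contact force between stop_c0 and the fingers above 1.5 N or contact force between stop_c0 and the arm above 1.5 N or contact force between stop_c0 and stand above 1.5 N or contact force between stop_c0 and dapping above 1.5 N).
It fails at once if the stop shifting along the rod while the rod is away from the bore (horizontal distance between gauge_tip and bore_mouth above 0.03 m and (velocity of joint stop above 0.02 m/s or velocity of joint stop below -0.02 m/s)).
It fails at once if the gauge dropped (moving faster than 0.25 m/s, not held) (contact force between gauge and the fingers below 0.1 N and linear speed of gauge above 0.25 m/s).
It fails at once if a bystander moved by more than 15 mm (distance of any of hammer, screwdriver, brass_weight, blade_pack, pickle_jar, bangle, stake from where it was at the start of the episode above 0.015 m).
It also fails if it takes over 72 s, if anything falls off the work surface, if the arm or the gripper's body presses on something with over 40 N, if the wrist force passes 120 N, or if a joint passes its speed limit or range.

## Working session

There is one attempt and no reset: what is moved stays moved. The work goes in short steps, Python scripts to look and compute and a tool call to move; the robot and the scene stay as the last step left them, time stands still between calls to the robot, and variables do not carry over. Pictures are saved under pics/ and viewed, at most 10 in all, crops included, and the job is handed in when it is done.

Besides the shell and the picture viewer there is one more tool, called by a JSON object that holds its "fn" and its "kwargs", one argument or row to a line. arm_command: Moves the arm, as the interface text tells. Its arguments: {"type":"object","properties":{"plan":{"type":"array","items":{"type":"object","properties":{"angular":{"type":"array","items":{"type":"number"}},"linear":{"type":"array","items":{"type":"number"}},"gripper":{"type":"number"}}}},"newtons":{"type":"number"}},"required":["plan"]}

```bash
mkdir -p pics
cat > h.py <<'E'
import numpy as np, cv2
from station import monitor, vision, robot
from scipy.spatial.transform import Rotation as R
def snap(name):
    s=monitor.state(); d=vision.snapshot(name)
    if 'cam_to_world' in d: T=np.array(d['cam_to_world'])
    else:
        W=np.eye(4);W[:3,:3]=R.from_quat(s['eef_rot']).as_matrix();W[:3,3]=s['tool_pos'];T=W@np.array(d['hand_eye'])
    f=d['img'].shape[0]/2/np.tan(np.radians(d['fov_y'])/2)
    np.savez(''+name+'.npz',T=T,f=f,c=[d['cx'],d['cy']],img=d['img'])
    return d['img']
def ray(name,u,v):
    z=np.load(''+name+'.npz');T=z['T'];c=z['c']
    r=T[:3,:3]@np.array([(u-c[0])/z['f'],(v-c[1])/z['f'],1]);return T[:3,3],r
def at(name,u,v,h):
    o,r=ray(name,u,v);return o+r*(h-o[2])/r[2]
def proj(name,p):
    z=np.load(''+name+'.npz');T=z['T'];q=T[:3,:3].T@(np.array(p)-T[:3,3]);return q[:2]/q[2]*z['f']+z['c']
def tri(n1,p1,n2,p2):
    a,r=ray(n1,*p1);b,s=ray(n2,*p2);k=np.linalg.lstsq(np.c_[r,-s],b-a,rcond=None)[0]
    return (a+k[0]*r+b+k[1]*s)/2,np.linalg.norm(a+k[0]*r-b-k[1]*s)
def save(img,f,box=None,s=1):
    if box: img=img[box[1]:box[3],box[0]:box[2]]
    cv2.imwrite('pics/'+f,cv2.resize(img[:,:,::-1],None,fx=s,fy=s,interpolation=cv2.INTER_CUBIC))
E
python3 - <<'E'
from h import *
save(snap('top'),'top.png',s=1.42);save(snap('scene'),'scene.png',s=1.42)
s=monitor.state();print(s)
E
```

```text
{'time_s': 0.1, 'joint_pos': array([-1.12039879e+00,  3.53585085e-01,  1.63405572e+00,  1.85415083e-05,
        1.15518216e+00, -2.40593126e-03]), 'dq': array([ 1.44152497e-03, -1.95314254e-03, -2.61387814e-03,  1.27992289e-03,
       -9.91097538e-05, -1.47307799e-03]), 'effort': array([ 2.70644041e-04, -6.06356764e+01, -3.42821252e+01,  1.34500419e-04,
        4.04390725e-03,  2.89491959e-05]), 'tool_pos': array([ 0.27324949, -0.56163669,  0.23063461]), 'eef_rot': array([ 9.74481070e-01,  2.24468852e-01, -1.28375568e-04, -6.01671307e-04]), 'contact_force': array([ 0.42814935, -0.31448347,  0.41023502]), 'torque': array([ 0.01226931, -0.009125  , -0.01954211]), 'finger_force': 0.0, 'finger_gap': 0.0854748041398087}
```

View pics/top.png

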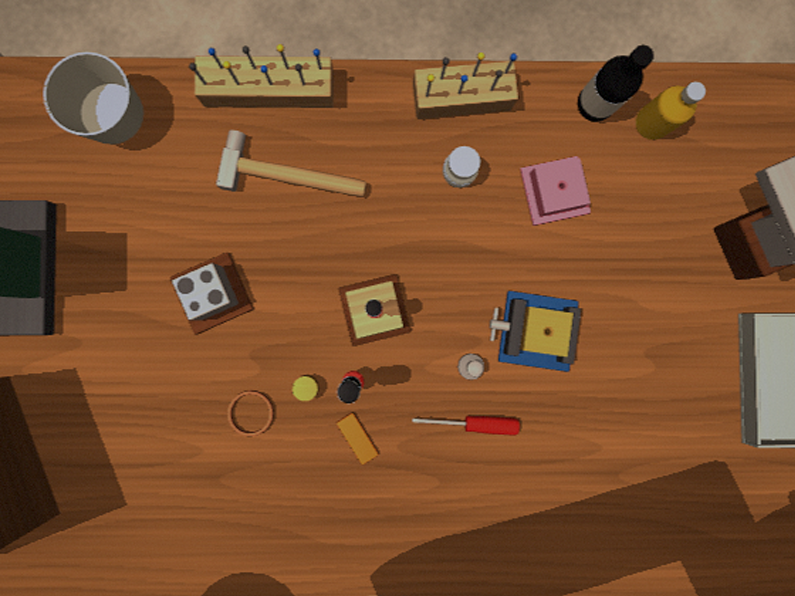

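View pics/scene.png

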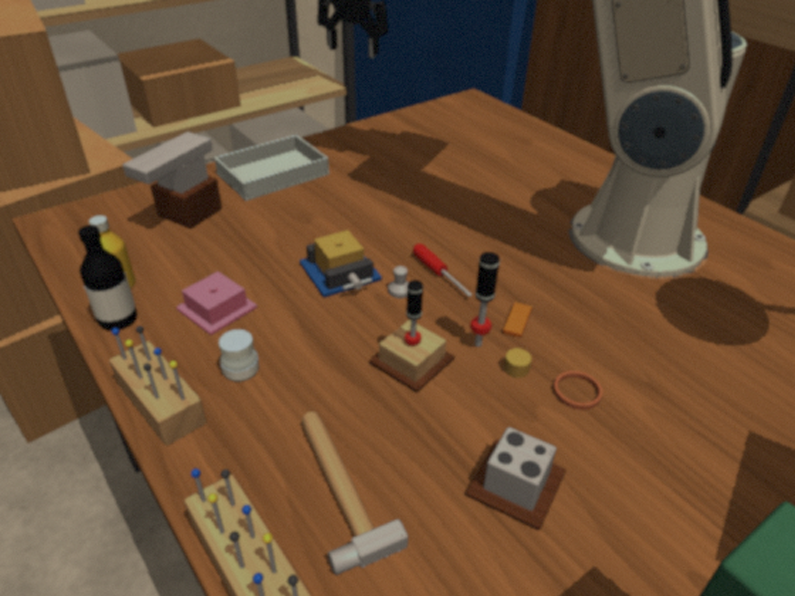

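The top view shows two gauges. One stands in the light wooden stand (handle top at about 374,308) and a bigger one stands on the bench (349,388, red foot). The die is yellow on a blue base (bore about 547,331), and the pink block (556,190) is the decoy. The scene view puts the smaller gauge at (414,310) in the light stand and the larger one at (486,290). The smaller one fits the description. I'll confirm that in one enlarged crop montage.

Run:
```python
from h import *
t=np.load('top.npz')['img'];s=np.load('scene.npz')['img']
def c(i,x,y,w=80,h=60): return cv2.resize(i[y:y+h,x:x+w],(400,300),interpolation=cv2.INTER_CUBIC)
m=np.vstack([np.hstack([c(t,224,187),c(t,345,203)]),np.hstack([c(s,255,190,),c(s,205,155)])])
save(m,'crops.png')
for n in('top','scene'):
    z=np.load(n+'.npz');print(z['T'].round(3),z['f'],z['c'])
```

```text
[[-0.004 -0.999  0.04   0.54 ]
 [-1.     0.003 -0.025  0.009]
 [ 0.025 -0.04  -0.999  0.9  ]
 [ 0.     0.     0.     1.   ]] 412.51956386235145 [277.10212038 209.56580798]
[[-0.804  0.364 -0.471  0.996]
 [ 0.595  0.518 -0.615  0.556]
 [ 0.02  -0.774 -0.632  0.685]
 [ 0.     0.     0.     1.   ]] 456.777453217666 [281.12268865 211.89209106]
```

View pics/crops.png

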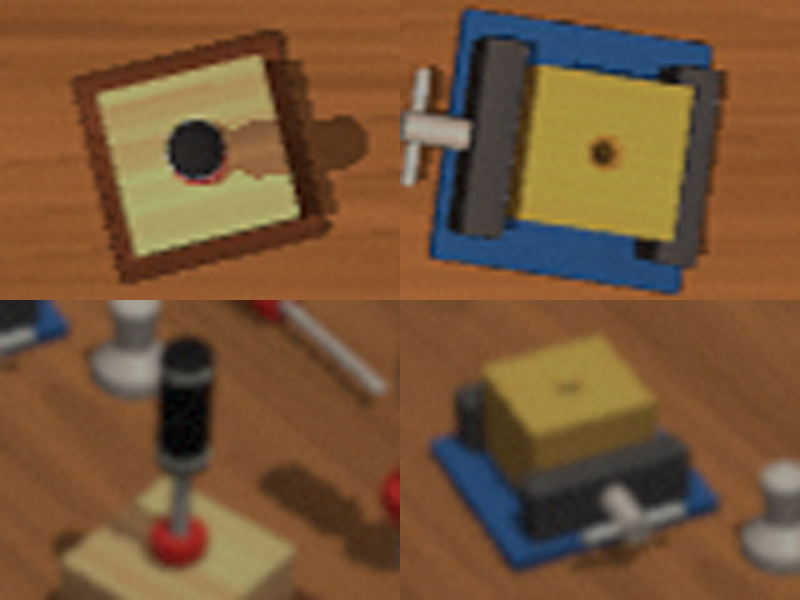

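The crop confirms it: the slim gauge with the red stop stands in the light wooden block. Its handle top is at (263.4,217.0) in top pixels and (292.4,200.2) in scene pixels. The bore is at (385.8,233.6) top and (238.8,172.2) scene.

Run:
```python
from h import *
print('handle top',tri('top',(263.4,217),'scene',(292.4,200.2)))
print('bore',tri('top',(385.8,233.6),'scene',(238.8,172.2)),at('top',385.8,233.6,.06),at('scene',238.8,172.2,.06))
for h in(.05,.06):
  q=[at('top',224+x/5,187+y/5,h) for x,y in((96,93),(265,55),(300,217),(135,257))]
  print('stand',h,np.mean(q,0),[np.linalg.norm(q[i]-q[i-1]).round(4) for i in range(4)])
for n,p in(('bighandle?',(349/1.42,390/1.42)),('stake',(472/1.42,367/1.42))): print(n,at('top',*p,.1))
for n,p in(('big',((349/1.42,390/1.42),(488/1.42,258/1.42))),): print(n,tri('top',p[0],'scene',p[1]))
M=R.from_quat(monitor.state()['eef_rot']).as_matrix();print(M.round(3))
print(vision.snapshot('wrist')['hand_eye'])
```

```text
handle top (array([0.55629524, 0.01593611, 0.14617833]), np.float64(0.001378667273247247))
bore (array([ 0.52329297, -0.23426755,  0.0583886 ]), np.float64(0.001295022198486645)) [ 0.52383203 -0.23421602  0.06      ] [ 0.52407739 -0.23172092  0.06      ]
stand 0.05 [0.55673148 0.01541476 0.05      ] [np.float64(0.0694), np.float64(0.0714), np.float64(0.0684), np.float64(0.0698)]
stand 0.06 [0.55653727 0.01534435 0.06      ] [np.float64(0.0685), np.float64(0.0706), np.float64(0.0676), np.float64(0.069)]
bighandle? [0.44692747 0.05010727 0.1       ]
stake [ 0.47697874 -0.11762606  0.1       ]
big (array([0.45418881, 0.04716278, 0.1664473 ]), np.float64(0.0012933837786620564))
[[ 0.899  0.437 -0.001]
 [ 0.437 -0.899  0.001]
 [ 0.    -0.001 -1.   ]]
[[ 7.40124425e-04 -9.53753924e-01 -3.00587600e-01  7.70953998e-02]
 [ 9.99999720e-01  7.39004401e-04  1.17422912e-04  3.60706893e-04]
 [ 1.10142997e-04 -3.00587603e-01  9.53754204e-01 -1.42099680e-01]
 [ 0.00000000e+00  0.00000000e+00  0.00000000e+00  1.00000000e+00]]
```

{"fn": "arm_command", "kwargs": {
  "plan": [
    {"linear": [20,40,0],"gripper": 0},
    {"linear": [20,40,0]},
    {"linear": [20,40,0]},
    {"linear": [20,40,0]},
    {"linear": [20,40,0]},
    {"linear": [20,40,0]},
    {"linear": [20,40,0]},
    {"linear": [20,40,0]}
  ],
  "newtons": 40
}}

```text
validation failed for argument at $.pl...
```

{"fn": "arm_command", "kwargs": {
  "plan": [
    {"linear": [20,40,0],"gripper": 0},
    {"linear": [20,40,0]},
    {"linear": [20,40,0]},
    {"linear": [20,40,0]},
    {"linear": [20,40,0]},
    {"linear": [15,40,0]},
    {"linear": [8,17,0]},
    {"linear": [0,0,0]}
  ]
}}

```text
validation failed for argument at $.pl...
```

Run:
```python
from h import *
i=snap('wrist');save(i,'w1.png',s=1.42)
s=monitor.state();print(s['time_s'],s['tool_pos'],s['joint_pos'].round(2))
for p in([.5563,.0159,.147],[.5566,.0154,.04],[.233,-.234,.06]): print(proj('wrist',p)*1.42)
M=R.from_quat(s['eef_rot']).as_matrix();print(M.round(4))
```

```text
0.2 [ 0.27329605 -0.56177955  0.23082387] [-1.12  0.35  1.63 -0.    1.16 -0.  ]
[-1503.55531523 -1990.67433161]
[-476.85393227 -821.13765293]
[-56.37902015 124.62675533]
[[ 8.992e-01  4.375e-01 -4.000e-04]
 [ 4.375e-01 -8.992e-01  8.000e-04]
 [-0.000e+00 -9.000e-04 -1.000e+00]]
```

View pics/w1.png

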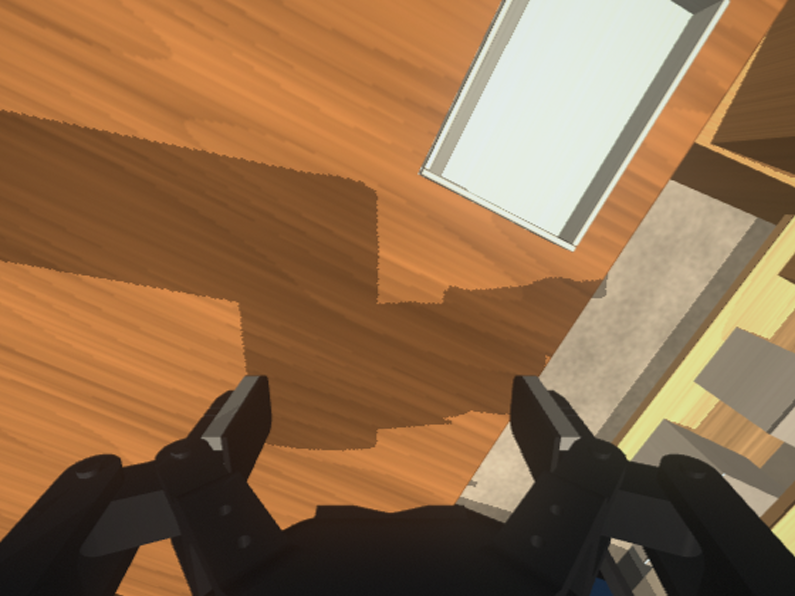

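The arm hasn't moved: the picture shows only the tray and the open fingers. The rows were refused because each one needs all three fields.

{"fn": "arm_command", "kwargs": {
  "plan": [
    {"linear": [20,40,0],"angular": [0,0,0],"gripper": 0},
    {"linear": [20,40,0],"angular": [0,0,0],"gripper": 0},
    {"linear": [20,40,0],"angular": [0,0,0],"gripper": 0},
    {"linear": [20,40,0],"angular": [0,0,0],"gripper": 0},
    {"linear": [20,40,0],"angular": [0,0,0],"gripper": 0},
    {"linear": [20,40,0],"angular": [0,0,0],"gripper": 0},
    {"linear": [20,40,0],"angular": [0,0,0],"gripper": 0},
    {"linear": [20,40,0],"angular": [0,0,0],"gripper": 0}
  ],
  "newtons": 40
}}

```text
time_s: 1.0
tool_pos: [0.4339, -0.2403, 0.2313]
eef_rot: [0.975, 0.224, 0.0, 0.0]
contact_force: [1.5, -0.1, 0.7]
finger_gap: 0.0855
finger_force: 0.0
```

{"fn": "arm_command", "kwargs": {
  "plan": [
    {"linear": [20,40,0],"angular": [0,0,0],"gripper": 0},
    {"linear": [20,40,0],"angular": [0,0,0],"gripper": 0},
    {"linear": [20,40,0],"angular": [0,0,0],"gripper": 0},
    {"linear": [20,40,0],"angular": [0,0,0],"gripper": 0},
    {"linear": [20,40,0],"angular": [0,0,0],"gripper": 0},
    {"linear": [15,40,0],"angular": [0,0,0],"gripper": 0},
    {"linear": [8,17,0],"angular": [0,0,0],"gripper": 0},
    {"linear": [0,0,0],"angular": [0,0,0],"gripper": 0}
  ]
}}

```text
time_s: 1.8
tool_pos: [0.5572, 0.0173, 0.231]
eef_rot: [0.974, 0.226, 0.0, -0.0]
contact_force: [0.1, -0.5, 0.8]
finger_gap: 0.0855
finger_force: 0.0
```

Run:
```python
from h import *
i=snap('wrist');save(i,'w2.png',s=1.42)
s=monitor.state();print(s['time_s'],s['tool_pos'],s['joint_pos'].round(2))
for p in([.5563,.0159,.147],[.5566,.0154,.04]): print(proj('wrist',p)*1.42)
M=R.from_quat(s['eef_rot']).as_matrix();print(M.round(4))
```

```text
1.85 [0.55643936 0.01585339 0.23098286] [ 0.03  0.25  1.78 -0.    1.11  1.14]
[391.05154524 312.44851702]
[391.55283011 269.84684094]
[[ 8.982e-01  4.395e-01 -5.000e-04]
 [ 4.395e-01 -8.982e-01 -2.000e-04]
 [-6.000e-04 -1.000e-04 -1.000e+00]]
```

View pics/w2.png

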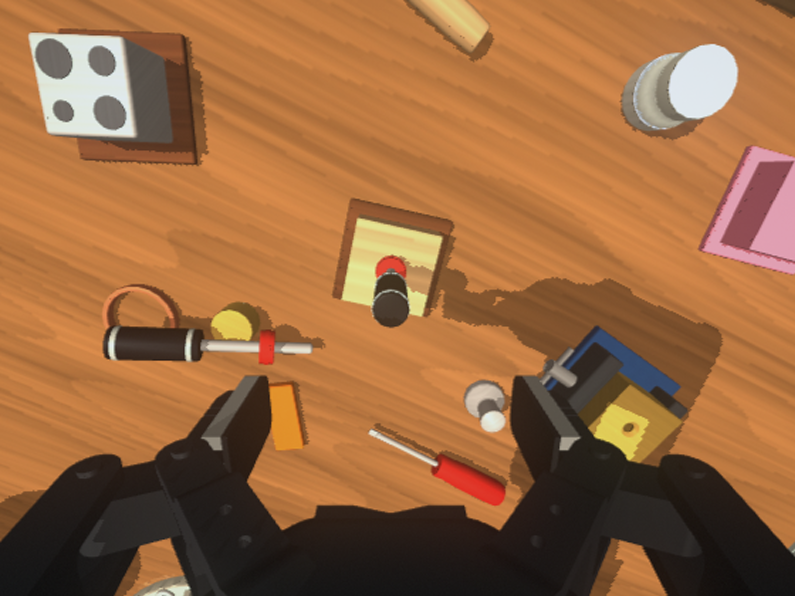

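The wrist view shows the handle top at about (390,307), the stop at (391,268) and the bore at (629,427). The larger gauge stands off to the left with its tip near (310,348). Next I check these against the earlier estimates.

Run:
```python
from h import *
for n,u,v,h in(('top',390,307,.147),('bore',629,427,.06),('bigtip',310,348,0),('bigtop',106,344,.166)): print(n,at('wrist',u/1.42,v/1.42,h))
i=np.load('wrist.npz')['img'];save(np.hstack([i[170:240,235:315],i[270:340,400:480]]),'w2c.png',s=5)
```

```text
top [0.55901069 0.01790811 0.147     ]
bore [ 0.52593003 -0.23183976  0.06      ]
bigtip [0.4424976  0.04823685 0.        ]
bigtop [0.47770682 0.14971069 0.166     ]
```

View pics/w2c.png

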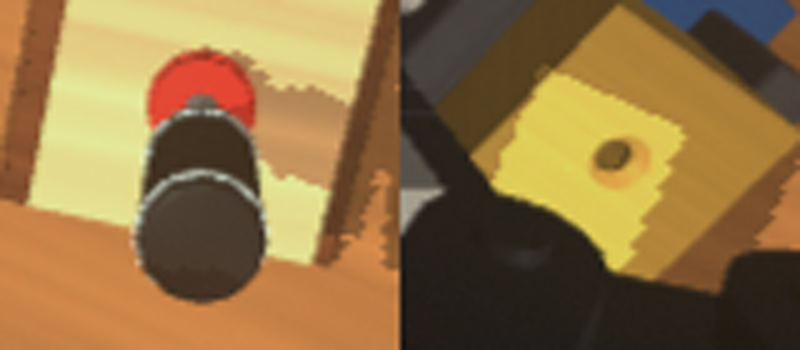

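{"fn": "arm_command", "kwargs": {
  "plan": [
    {"linear": [1,0.5,-30],"angular": [0,0,0],"gripper": 0},
    {"linear": [0,0,-30],"angular": [0,0,0],"gripper": 0},
    {"linear": [0,0,-30],"angular": [0,0,0],"gripper": 0},
    {"linear": [0,0,-25],"angular": [0,0,0],"gripper": 0},
    {"linear": [0,0,-16],"angular": [0,0,0],"gripper": 0},
    {"linear": [0,0,0],"angular": [0,0,0],"gripper": 0},
    {"linear": [0,0,0],"angular": [0,0,0],"gripper": 0}
  ]
}}

```text
time_s: 2.55
tool_pos: [0.5572, 0.0145, 0.1006]
eef_rot: [0.975, 0.224, -0.0, 0.0]
contact_force: [0.6, -0.5, 0.6]
finger_gap: 0.0854
finger_force: 0.0
```

Run:
```python
from h import *
a=snap('wrist');b=snap('scene');t=snap('top')
save(np.vstack([np.hstack([a,b])[:, :],np.hstack([t,cv2.resize(b[120:330,180:460],(560,420))])]),'m3.png',s=.71)
print(monitor.state()['tool_pos'],[proj('wrist',p) for p in([.557,.0165,.147],[.557,.0165,.04])])
```

```text
[0.55815165 0.01508478 0.10151777] [array([268.94061156, 324.18429774]), array([271.7168077 , 227.61651882])]
```

View pics/m3.png

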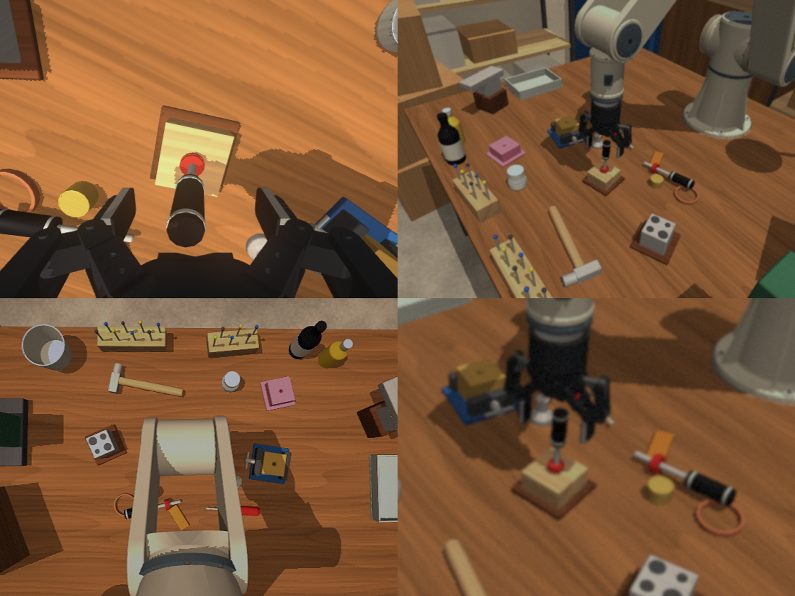

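The bigger gauge has toppled by itself, which I can't change; the listed bystanders look to be in place. The handle at (186,230) in the wrist panel sits a little left of the finger midline, so I measure the offset.

Run:
```python
from h import *
z=np.load('wrist.npz');i=z['img'];g=i.max(2)
for v in(255,270,290,300,310,320,330):
    r=np.where(g[v,215:310]<80)[0]+215;print(v,r.min(),r.max(),end=' | ')
T=z['T'];s=monitor.state();M=R.from_quat(s['eef_rot']).as_matrix();t=s['tool_pos']
print(z['f'],z['c'],t)
for h in(.147,.119,.1):print(h,proj('wrist',[t[0],t[1],h]),proj('wrist',np.array([t[0],t[1],h])+M[:,1]*.001))
```

```text
255 255 279 | 270 247 286 | 290 243 286 | 300 240 287 | 310 239 283 | 320 236 287 | 330 237 286 | 291.51566469799207 [274.77393102 211.59450108] [0.55815165 0.01508478 0.10151777]
0.147 [273.47377764 323.29253783] [276.02941682 323.29459869]
0.119 [273.72985709 284.64555286] [275.80075123 284.64697148]
0.1 [273.85460897 265.818256  ] [275.68935458 265.81940438]
```

Run:
```python
from h import *
for k in range(3):
    i=snap('wrist');z=np.load('wrist.npz');s=monitor.state();t=s['tool_pos'];g=i.max(2)
    o=[]
    for v in(290,310,320,330):
        r=np.where(g[v,215:310]<80)[0]+215;o.append((r.min()+r.max())/2)
    print(t,R.from_quat(s['eef_rot']).as_matrix()[:2,2],o,s['time_s'])
save(i,'w4.png',(150,180,400,368),3)
```

```text
[0.55812052 0.01521861 0.10146397] [1.89684694e-03 4.36261113e-06] [np.float64(265.5), np.float64(262.0), np.float64(262.5), np.float64(262.5)] 2.75
[0.55803921 0.01531293 0.10132191] [1.68757354e-03 2.74958951e-05] [np.float64(265.5), np.float64(263.0), np.float64(263.0), np.float64(263.0)] 2.8
[0.55792678 0.01541955 0.10116154] [1.46371653e-03 5.12772576e-06] [np.float64(265.5), np.float64(262.5), np.float64(263.0), np.float64(262.5)] 2.85
```

View pics/w4.png

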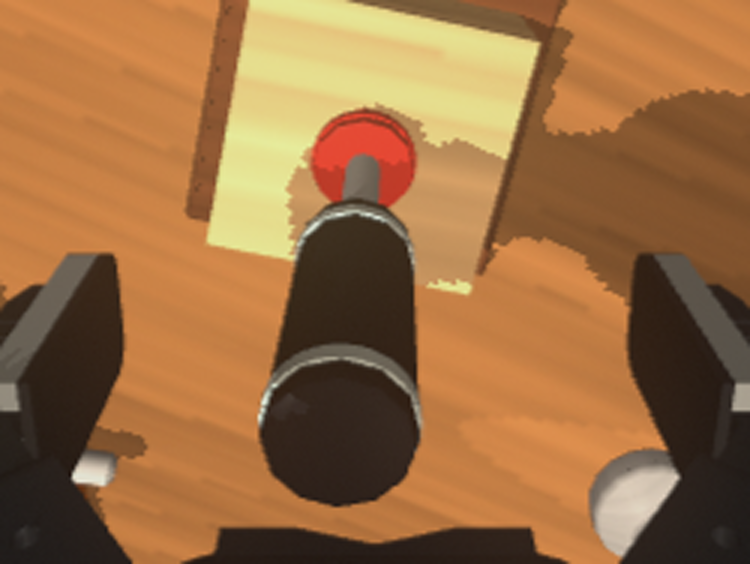

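The handle is about 4 mm off the finger midline (263 vs 275 px at the top), so I shift the tool sideways and close.

{"fn": "arm_command", "kwargs": {
  "plan": [
    {"linear": [-1.6,3.2,0],"angular": [0,0,0],"gripper": 0},
    {"linear": [0,0,0],"angular": [0,0,0],"gripper": 0},
    {"linear": [0,0,0],"angular": [0,0,0],"gripper": 0},
    {"linear": [0,0,0],"angular": [0,0,0],"gripper": 0}
  ]
}}

```text
time_s: 3.25
tool_pos: [0.5558, 0.0188, 0.1003]
eef_rot: [0.974, 0.225, 0.0, -0.0]
contact_force: [-0.1, -0.3, -0.0]
finger_gap: 0.0854
finger_force: 0.0
```

Run:
```python
from h import *
i=snap('wrist');g=i.max(2);s=monitor.state();print(s['tool_pos'],s['contact_force'])
for v in(270,280,290,310,320,330):
    r=np.where(g[v,225:325]<80)[0]+225;print(v,r.min(),r.max(),(r.min()+r.max())/2)
```

```text
[0.55582539 0.01874415 0.10027327] [ 0.69719403 -0.14491359  0.02471741]
270 255 293 274.0
280 254 294 274.0
290 252 295 273.5
310 251 291 271.0
320 246 296 271.0
330 246 297 271.5
```

{"fn": "arm_command", "kwargs": {
  "plan": [
    {"linear": [-0.3,0.7,0],"angular": [0,0,0],"gripper": 120},
    {"linear": [0,0,0],"angular": [0,0,0],"gripper": 150},
    {"linear": [0,0,0],"angular": [0,0,0],"gripper": 255},
    {"linear": [0,0,0],"angular": [0,0,0],"gripper": 255},
    {"linear": [0,0,0],"angular": [0,0,0],"gripper": 255},
    {"linear": [0,0,0],"angular": [0,0,0],"gripper": 255}
  ],
  "newtons": 40
}}

```text
time_s: 3.9
tool_pos: [0.5559, 0.019, 0.1004]
eef_rot: [0.974, 0.225, 0.0, 0.0]
contact_force: [1.4, -2.5, 0.3]
finger_gap: 0.0211
finger_force: 39.0
```

{"fn": "arm_command", "kwargs": {
  "plan": [
    {"linear": [0,0,5],"angular": [0,0,0],"gripper": 255},
    {"linear": [0,0,8],"angular": [0,0,0],"gripper": 255},
    {"linear": [0,0,12],"angular": [0,0,0],"gripper": 255},
    {"linear": [0,0,15],"angular": [0,0,0],"gripper": 255},
    {"linear": [0,0,15],"angular": [0,0,0],"gripper": 255},
    {"linear": [0,0,15],"angular": [0,0,0],"gripper": 255},
    {"linear": [0,0,5],"angular": [0,0,0],"gripper": 255},
    {"linear": [0,0,0],"angular": [0,0,0],"gripper": 255}
  ]
}}

```text
time_s: 4.7
tool_pos: [0.5558, 0.0197, 0.1765]
eef_rot: [0.974, 0.224, 0.001, -0.0]
contact_force: [-0.1, 0.3, -0.5]
finger_gap: 0.0207
finger_force: 39.1
```

Run:
```python
from h import *
z=np.load('wrist.npz')
i=snap('wrist');s=monitor.state();print(s['tool_pos'],s['contact_force'],s['torque'],s['finger_gap'])
b=snap('scene')
save(np.hstack([i[150:410,130:420],cv2.resize(b[130:260,215:360],(290,260),interpolation=cv2.INTER_CUBIC)]),'w5.png',s=1.37)
for h in(-.084,-.031,-.057): print(h,proj('wrist',s['tool_pos']+[0,0,h]),proj('scene',s['tool_pos']+[0,0,h]))
```

```text
[0.55537514 0.01962048 0.17563455] [-0.35302694 -0.06049931 -0.2110163 ] [-0.01287153  0.01646548 -0.01577226] 0.02107252163619476
-0.084 [274.12405641 218.73763176] [292.56809388 222.51476909]
-0.031 [273.95831666 245.05402825] [293.55967306 201.60499178]
-0.057 [274.04940838 230.59035457] [293.06396639 212.0581318 ]
```

View pics/w5.png

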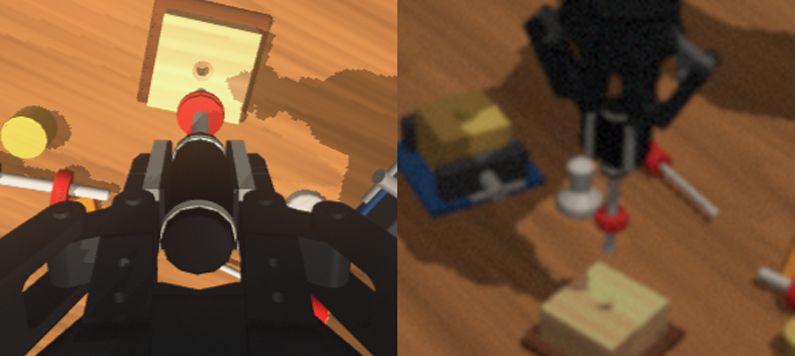

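The gauge is held and clear of the stand, with the well mouth visible at (201,70) in the left panel and the rod near vertical. Next I compute the mouth's bias and move over the die.

{"fn": "arm_command", "kwargs": {
  "plan": [
    {"linear": [-3,-26,0],"angular": [0,0,0],"gripper": 255},
    {"linear": [-5,-40,0],"angular": [0,0,0],"gripper": 255},
    {"linear": [-6,-45,0],"angular": [0,0,0],"gripper": 255},
    {"linear": [-6,-45,0],"angular": [0,0,0],"gripper": 255},
    {"linear": [-6,-45,0],"angular": [0,0,0],"gripper": 255},
    {"linear": [-4,-35,0],"angular": [0,0,0],"gripper": 255},
    {"linear": [-2,-15,0],"angular": [0,0,0],"gripper": 255},
    {"linear": [0,0,0],"angular": [0,0,0],"gripper": 255}
  ]
}}

```text
time_s: 5.6
tool_pos: [0.5228, -0.233, 0.1745]
eef_rot: [0.975, 0.223, -0.001, -0.0]
contact_force: [0.5, -0.1, 0.0]
finger_gap: 0.021
finger_force: 39.2
```

{"fn": "arm_command", "kwargs": {
  "plan": [
    {"linear": [0,0,0],"angular": [0,0,0],"gripper": 255},
    {"linear": [0,0,0],"angular": [0,0,0],"gripper": 255},
    {"linear": [0,0,0],"angular": [0,0,0],"gripper": 255}
  ]
}}

```text
time_s: 5.9
tool_pos: [0.5237, -0.2303, 0.1752]
eef_rot: [0.974, 0.225, -0.0, -0.0]
contact_force: [-0.6, 0.5, -0.9]
finger_gap: 0.021
finger_force: 39.2
```

Run:
```python
from h import *
print('stand mouth wrist',at('wrist',277.1,201.1,.04))
i=snap('wrist');s=monitor.state();print(s['tool_pos'],s['contact_force'])
b=snap('scene')
print(proj('wrist',s['tool_pos']+[0,0,-.1155]))
save(np.hstack([cv2.resize(i[150:270,215:335],(480,480),interpolation=cv2.INTER_CUBIC),cv2.resize(b[130:210,195:275],(480,480),interpolation=cv2.INTER_CUBIC)]),'w6.png',s=.83)
```

```text
stand mouth wrist [0.55740992 0.01744782 0.04      ]
[ 0.52373423 -0.23048265  0.17526012] [ 0.12709911 -1.11076714  0.13318154]
[274.57769553 207.43758841]
```

View pics/w6.png

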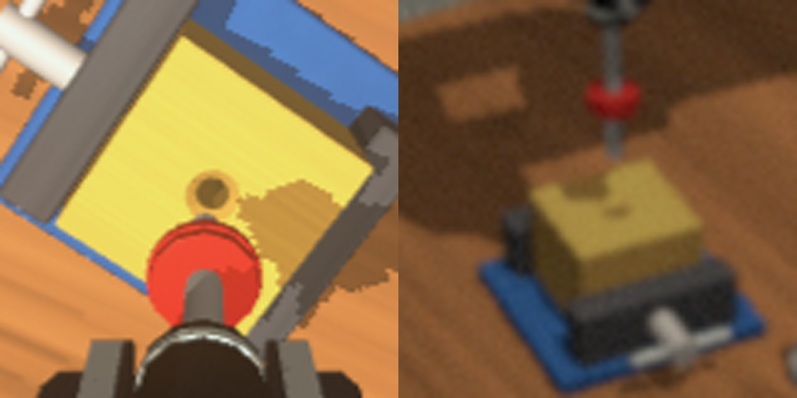

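The wrist panel shows the bore at (211,195), with the rod tip just below-left of it and the stop at (205,275). In the scene panel the tip at (613,157) is above the bore at (615,211). The residual is about 2 mm. I correct it, descend to just above the face, and feel the way from there.

{"fn": "arm_command", "kwargs": {
  "plan": [
    {"linear": [-0.8,-1.8,-7],"angular": [0,0,0],"gripper": 255},
    {"linear": [0,0,-10],"angular": [0,0,0],"gripper": 255},
    {"linear": [0,0,-8],"angular": [0,0,0],"gripper": 255},
    {"linear": [0,0,-3],"angular": [0,0,0],"gripper": 255},
    {"linear": [0,0,0],"angular": [0,0,0],"gripper": 255},
    {"linear": [0,0,0],"angular": [0,0,0],"gripper": 255}
  ]
}}

```text
time_s: 6.6
tool_pos: [0.5228, -0.2335, 0.1472]
eef_rot: [0.974, 0.224, -0.0, -0.0]
contact_force: [0.4, -0.1, -1.3]
finger_gap: 0.0211
finger_force: 39.2
```

Run:
```python
from h import *
f=[]
for k in range(4):
    i=snap('wrist');s=monitor.state();f.append(np.r_[s['contact_force'],s['torque'],s['tool_pos']])
print(np.mean(f,0).round(4))
```

```text
[-0.1852 -0.0629 -1.1293  0.0132  0.0171 -0.0072  0.5229 -0.2335  0.1476]
```

{"fn": "arm_command", "kwargs": {
  "plan": [
    {"linear": [0,0,-1],"angular": [0,0,0],"gripper": 255},
    {"linear": [0,0,-1],"angular": [0,0,0],"gripper": 255},
    {"linear": [0,0,-1],"angular": [0,0,0],"gripper": 255},
    {"linear": [0,0,-1],"angular": [0,0,0],"gripper": 255},
    {"linear": [0,0,0],"angular": [0,0,0],"gripper": 255}
  ]
}}

```text
time_s: 7.3
tool_pos: [0.5226, -0.2333, 0.1431]
eef_rot: [0.974, 0.224, -0.0, -0.0]
contact_force: [-0.2, 0.1, -2.4]
finger_gap: 0.0213
finger_force: 39.2
```

{"fn": "arm_command", "kwargs": {
  "plan": [
    {"linear": [0,0,-1],"angular": [0,0,0],"gripper": 255},
    {"linear": [0,0,-1],"angular": [0,0,0],"gripper": 255},
    {"linear": [0,0,0],"angular": [0,0,0],"gripper": 255}
  ]
}}

```text
time_s: 7.6
tool_pos: [0.5226, -0.2334, 0.1411]
eef_rot: [0.974, 0.224, -0.0, -0.0]
contact_force: [-0.3, 0.2, -1.1]
finger_gap: 0.021
finger_force: 39.2
```

{"fn": "arm_command", "kwargs": {
  "plan": [
    {"linear": [0,0,-1],"angular": [0,0,0],"gripper": 255},
    {"linear": [0,0,-1],"angular": [0,0,0],"gripper": 255},
    {"linear": [0,0,0],"angular": [0,0,0],"gripper": 255}
  ]
}}

```text
time_s: 7.9
tool_pos: [0.5227, -0.2334, 0.1391]
eef_rot: [0.974, 0.224, -0.0, -0.0]
contact_force: [-1.5, -0.7, -1.0]
finger_gap: 0.021
finger_force: 39.2
```

{"fn": "arm_command", "kwargs": {
  "plan": [
    {"linear": [0,0,-1],"angular": [0,0,0],"gripper": 255},
    {"linear": [0,0,-1],"angular": [0,0,0],"gripper": 255},
    {"linear": [0,0,0],"angular": [0,0,0],"gripper": 255}
  ]
}}

```text
time_s: 8.2
tool_pos: [0.5227, -0.2334, 0.1371]
eef_rot: [0.974, 0.224, -0.0, -0.0]
contact_force: [-0.1, -0.1, -0.7]
finger_gap: 0.0213
finger_force: 39.2
```

{"fn": "arm_command", "kwargs": {
  "plan": [
    {"linear": [0,0,-1],"angular": [0,0,0],"gripper": 255},
    {"linear": [0,0,-1],"angular": [0,0,0],"gripper": 255},
    {"linear": [0,0,0],"angular": [0,0,0],"gripper": 255}
  ]
}}

```text
time_s: 8.5
tool_pos: [0.5227, -0.2334, 0.1351]
eef_rot: [0.974, 0.224, -0.0, -0.0]
contact_force: [-0.0, -0.4, -0.4]
finger_gap: 0.021
finger_force: 39.2
```

It's in the bore with no side load, so I descend faster towards where the stop should meet the face (TCP ≈ 0.117).

{"fn": "arm_command", "kwargs": {
  "plan": [
    {"linear": [0,0,-3],"angular": [0,0,0],"gripper": 255},
    {"linear": [0,0,-3],"angular": [0,0,0],"gripper": 255},
    {"linear": [0,0,-3],"angular": [0,0,0],"gripper": 255},
    {"linear": [0,0,-3],"angular": [0,0,0],"gripper": 255},
    {"linear": [0,0,-2],"angular": [0,0,0],"gripper": 255},
    {"linear": [0,0,0],"angular": [0,0,0],"gripper": 255}
  ]
}}

```text
time_s: 9.1
tool_pos: [0.5227, -0.2334, 0.1209]
eef_rot: [0.974, 0.224, -0.0, -0.0]
contact_force: [1.4, 0.1, -1.2]
finger_gap: 0.021
finger_force: 39.1
```

{"fn": "arm_command", "kwargs": {
  "plan": [
    {"linear": [0,0,-1],"angular": [0,0,0],"gripper": 255},
    {"linear": [0,0,-1],"angular": [0,0,0],"gripper": 255},
    {"linear": [0,0,-1],"angular": [0,0,0],"gripper": 255},
    {"linear": [0,0,-1],"angular": [0,0,0],"gripper": 255},
    {"linear": [0,0,-1],"angular": [0,0,0],"gripper": 255},
    {"linear": [0,0,-1],"angular": [0,0,0],"gripper": 255}
  ]
}}

```text
time_s: 9.7
tool_pos: [0.5229, -0.2335, 0.1155]
eef_rot: [0.974, 0.224, 0.0, 0.0]
contact_force: [0.6, 0.8, 2.7]
finger_gap: 0.0207
finger_force: 39.4
```

{"fn": "arm_command", "kwargs": {
  "plan": [
    {"linear": [0,0,-1],"angular": [0,0,0],"gripper": 255},
    {"linear": [0,0,-1],"angular": [0,0,0],"gripper": 255},
    {"linear": [0,0,-1],"angular": [0,0,0],"gripper": 255},
    {"linear": [0,0,0],"angular": [0,0,0],"gripper": 255}
  ]
}}

```text
time_s: 10.1
tool_pos: [0.5229, -0.2335, 0.1122]
eef_rot: [0.974, 0.224, 0.0, 0.0]
contact_force: [1.1, -0.6, 1.3]
finger_gap: 0.0208
finger_force: 39.4
```

{"fn": "arm_command", "kwargs": {
  "plan": [
    {"linear": [0,0,-0.5],"angular": [0,0,0],"gripper": 255},
    {"linear": [0,0,-0.5],"angular": [0,0,0],"gripper": 255},
    {"linear": [0,0,0],"angular": [0,0,0],"gripper": 255}
  ]
}}

```text
time_s: 10.4
tool_pos: [0.5229, -0.2335, 0.1113]
eef_rot: [0.974, 0.224, 0.0, 0.0]
contact_force: [1.6, -0.2, 1.9]
finger_gap: 0.0209
finger_force: 39.4
```

{"fn": "arm_command", "kwargs": {
  "plan": [
    {"linear": [0,0,-0.5],"angular": [0,0,0],"gripper": 255},
    {"linear": [0,0,-0.5],"angular": [0,0,0],"gripper": 255},
    {"linear": [0,0,0],"angular": [0,0,0],"gripper": 255}
  ]
}}

```text
time_s: 10.7
tool_pos: [0.5229, -0.2335, 0.1103]
eef_rot: [0.974, 0.224, 0.0, 0.0]
contact_force: [1.5, 0.8, 2.6]
finger_gap: 0.0211
finger_force: 39.4
```

{"fn": "arm_command", "kwargs": {
  "plan": [
    {"linear": [0,0,-0.5],"angular": [0,0,0],"gripper": 255},
    {"linear": [0,0,0],"angular": [0,0,0],"gripper": 255}
  ]
}}

```text
time_s: 10.9
tool_pos: [0.5229, -0.2335, 0.1098]
eef_rot: [0.974, 0.224, 0.0, 0.0]
contact_force: [1.3, -0.6, 2.0]
finger_gap: 0.0212
finger_force: 39.4
```

{"fn": "arm_command", "kwargs": {
  "plan": [
    {"linear": [0,0,-0.5],"angular": [0,0,0],"gripper": 255},
    {"linear": [0,0,0],"angular": [0,0,0],"gripper": 255}
  ]
}}

```text
time_s: 11.1
tool_pos: [0.5228, -0.2335, 0.1093]
eef_rot: [0.974, 0.224, 0.0, 0.0]
contact_force: [2.3, 0.2, 3.3]
finger_gap: 0.0211
finger_force: 39.4
```

{"fn": "arm_command", "kwargs": {
  "plan": [
    {"linear": [0,0,-0.5],"angular": [0,0,0],"gripper": 255},
    {"linear": [0,0,0],"angular": [0,0,0],"gripper": 255}
  ]
}}

```text
time_s: 11.3
tool_pos: [0.5228, -0.2335, 0.1088]
eef_rot: [0.974, 0.224, 0.0, 0.0]
contact_force: [3.3, -1.1, 3.0]
finger_gap: 0.0208
finger_force: 39.4
```

{"fn": "arm_command", "kwargs": {
  "plan": [
    {"linear": [0,0,-0.5],"angular": [0,0,0],"gripper": 255},
    {"linear": [0,0,0],"angular": [0,0,0],"gripper": 255}
  ]
}}

```text
time_s: 11.5
tool_pos: [0.5228, -0.2335, 0.1083]
eef_rot: [0.974, 0.224, 0.0, 0.0]
contact_force: [3.3, -0.1, 2.8]
finger_gap: 0.0213
finger_force: 39.4
```

{"fn": "arm_command", "kwargs": {
  "plan": [
    {"linear": [0.2,0,-0.5],"angular": [0,0,0],"gripper": 255},
    {"linear": [0,0,0],"angular": [0,0,0],"gripper": 255}
  ]
}}

```text
time_s: 11.7
tool_pos: [0.5229, -0.2334, 0.1077]
eef_rot: [0.974, 0.225, -0.0, 0.0]
contact_force: [2.7, -0.6, 2.6]
finger_gap: 0.0212
finger_force: 39.4
```

{"fn": "arm_command", "kwargs": {
  "plan": [
    {"linear": [0,0,-0.5],"angular": [0,0,0],"gripper": 255},
    {"linear": [0,0,0],"angular": [0,0,0],"gripper": 255}
  ]
}}

```text
time_s: 11.9
tool_pos: [0.5229, -0.2334, 0.1072]
eef_rot: [0.974, 0.224, -0.0, 0.0]
contact_force: [2.2, -1.0, 1.2]
finger_gap: 0.0212
finger_force: 39.4
```

{"fn": "arm_command", "kwargs": {
  "plan": [
    {"linear": [0.1,0,-0.5],"angular": [0,0,0],"gripper": 255},
    {"linear": [0,0,0],"angular": [0,0,0],"gripper": 255}
  ]
}}

```text
time_s: 12.1
tool_pos: [0.523, -0.2334, 0.1067]
eef_rot: [0.974, 0.224, -0.0, -0.0]
contact_force: [1.6, -0.8, 2.2]
finger_gap: 0.0209
finger_force: 39.4
```

{"fn": "arm_command", "kwargs": {
  "plan": [
    {"linear": [0,0,-0.5],"angular": [0,0,0],"gripper": 255},
    {"linear": [0,0,0],"angular": [0,0,0],"gripper": 255}
  ]
}}

```text
time_s: 12.3
tool_pos: [0.523, -0.2334, 0.1062]
eef_rot: [0.974, 0.224, -0.0, -0.0]
contact_force: [2.3, -0.4, 2.7]
finger_gap: 0.0213
finger_force: 39.4
```

{"fn": "arm_command", "kwargs": {
  "plan": [
    {"linear": [0,0,-0.5],"angular": [0,0,0],"gripper": 255},
    {"linear": [0,0,0],"angular": [0,0,0],"gripper": 255}
  ]
}}

```text
time_s: 12.5
tool_pos: [0.523, -0.2334, 0.1057]
eef_rot: [0.974, 0.224, -0.0, -0.0]
contact_force: [2.3, -0.9, 3.1]
finger_gap: 0.0209
finger_force: 39.4
```

{"fn": "arm_command", "kwargs": {
  "plan": [
    {"linear": [0,0,-0.5],"angular": [0,0,0],"gripper": 255},
    {"linear": [0,0,0],"angular": [0,0,0],"gripper": 255}
  ]
}}

```text
time_s: 12.7
tool_pos: [0.523, -0.2334, 0.1052]
eef_rot: [0.974, 0.224, -0.0, -0.0]
contact_force: [3.0, -1.5, 2.2]
finger_gap: 0.021
finger_force: 39.4
```

{"fn": "arm_command", "kwargs": {
  "plan": [
    {"linear": [0.1,0,-0.5],"angular": [0,0,0],"gripper": 255},
    {"linear": [0,0,0],"angular": [0,0,0],"gripper": 255}
  ]
}}

```text
time_s: 12.9
tool_pos: [0.5231, -0.2334, 0.1047]
eef_rot: [0.974, 0.224, -0.0, -0.0]
contact_force: [1.5, -0.8, 3.1]
finger_gap: 0.0209
finger_force: 39.4
```

{"fn": "arm_command", "kwargs": {
  "plan": [
    {"linear": [0,0,-0.5],"angular": [0,0,0],"gripper": 255},
    {"linear": [0,0,0],"angular": [0,0,0],"gripper": 255}
  ]
}}

```text
time_s: 13.1
tool_pos: [0.5231, -0.2334, 0.1042]
eef_rot: [0.974, 0.224, -0.0, -0.0]
contact_force: [2.4, -0.9, 3.1]
finger_gap: 0.0211
finger_force: 39.4
```

{"fn": "arm_command", "kwargs": {
  "plan": [
    {"linear": [0.1,0,-0.5],"angular": [0,0,0],"gripper": 255},
    {"linear": [0,0,0],"angular": [0,0,0],"gripper": 255}
  ]
}}

```text
time_s: 13.3
tool_pos: [0.5231, -0.2334, 0.1037]
eef_rot: [0.974, 0.224, -0.0, -0.0]
contact_force: [2.6, -1.0, 1.7]
finger_gap: 0.0212
finger_force: 39.4
```

{"fn": "arm_command", "kwargs": {
  "plan": [
    {"linear": [0,0,-0.5],"angular": [0,0,0],"gripper": 255},
    {"linear": [0,0,0],"angular": [0,0,0],"gripper": 255}
  ]
}}

```text
time_s: 13.5
tool_pos: [0.5231, -0.2334, 0.1032]
eef_rot: [0.974, 0.225, -0.0, -0.0]
contact_force: [1.7, -0.7, 2.3]
finger_gap: 0.0211
finger_force: 39.4
```

{"fn": "arm_command", "kwargs": {
  "plan": [
    {"linear": [0,0,-0.5],"angular": [0,0,0],"gripper": 255},
    {"linear": [0,0,0],"angular": [0,0,0],"gripper": 255}
  ]
}}

```text
time_s: 13.7
tool_pos: [0.5232, -0.2334, 0.1027]
eef_rot: [0.974, 0.224, -0.0, -0.0]
contact_force: [2.6, 0.4, 3.3]
finger_gap: 0.0209
finger_force: 39.4
```

{"fn": "arm_command", "kwargs": {
  "plan": [
    {"linear": [0.1,0,-0.5],"angular": [0,0,0],"gripper": 255},
    {"linear": [0,0,0],"angular": [0,0,0],"gripper": 255}
  ]
}}

```text
time_s: 13.9
tool_pos: [0.5232, -0.2334, 0.1022]
eef_rot: [0.974, 0.224, -0.0, -0.0]
contact_force: [1.1, -1.3, 1.6]
finger_gap: 0.021
finger_force: 39.4
```

{"fn": "arm_command", "kwargs": {
  "plan": [
    {"linear": [0,0,-0.5],"angular": [0,0,0],"gripper": 255},
    {"linear": [0,0,0],"angular": [0,0,0],"gripper": 255}
  ]
}}

```text
time_s: 14.1
tool_pos: [0.5233, -0.2334, 0.1017]
eef_rot: [0.974, 0.224, -0.0, -0.0]
contact_force: [1.1, -0.0, 2.0]
finger_gap: 0.0209
finger_force: 39.4
```

{"fn": "arm_command", "kwargs": {
  "plan": [
    {"linear": [0,0,-0.5],"angular": [0,0,0],"gripper": 255},
    {"linear": [0,0,0],"angular": [0,0,0],"gripper": 255}
  ]
}}

```text
time_s: 14.3
tool_pos: [0.5233, -0.2334, 0.1012]
eef_rot: [0.974, 0.224, -0.0, -0.0]
contact_force: [1.3, -0.9, 2.7]
finger_gap: 0.021
finger_force: 39.4
```

{"fn": "arm_command", "kwargs": {
  "plan": [
    {"linear": [0,0,-0.5],"angular": [0,0,0],"gripper": 255},
    {"linear": [0,0,0],"angular": [0,0,0],"gripper": 255}
  ]
}}

```text
time_s: 14.5
tool_pos: [0.5233, -0.2334, 0.1007]
eef_rot: [0.974, 0.224, -0.0, -0.0]
contact_force: [1.5, -0.5, 2.2]
finger_gap: 0.0211
finger_force: 39.4
```

{"fn": "arm_command", "kwargs": {
  "plan": [
    {"linear": [0,0,-0.5],"angular": [0,0,0],"gripper": 255},
    {"linear": [0,0,0],"angular": [0,0,0],"gripper": 255}
  ]
}}

```text
time_s: 14.7
tool_pos: [0.5233, -0.2334, 0.1002]
eef_rot: [0.974, 0.224, 0.0, 0.0]
contact_force: [1.4, -0.3, 2.3]
finger_gap: 0.0209
finger_force: 39.4
```

{"fn": "arm_command", "kwargs": {
  "plan": [
    {"linear": [0,0,-0.5],"angular": [0,0,0],"gripper": 255},
    {"linear": [0,0,0],"angular": [0,0,0],"gripper": 255}
  ]
}}

```text
time_s: 14.9
tool_pos: [0.5233, -0.2334, 0.0997]
eef_rot: [0.974, 0.224, -0.0, -0.0]
contact_force: [1.4, 0.2, 2.7]
finger_gap: 0.0214
finger_force: 39.4
```

{"fn": "arm_command", "kwargs": {
  "plan": [
    {"linear": [0,0,-0.5],"angular": [0,0,0],"gripper": 255},
    {"linear": [0,0,0],"angular": [0,0,0],"gripper": 255}
  ]
}}

```text
time_s: 15.1
tool_pos: [0.5233, -0.2334, 0.0992]
eef_rot: [0.974, 0.224, -0.0, -0.0]
contact_force: [0.9, -0.8, 2.1]
finger_gap: 0.0212
finger_force: 39.4
```

{"fn": "arm_command", "kwargs": {
  "plan": [
    {"linear": [0,0,-0.5],"angular": [0,0,0],"gripper": 255},
    {"linear": [0,0,0],"angular": [0,0,0],"gripper": 255}
  ]
}}

```text
time_s: 15.3
tool_pos: [0.5233, -0.2334, 0.0987]
eef_rot: [0.974, 0.224, 0.0, 0.0]
contact_force: [1.1, 0.2, 2.9]
finger_gap: 0.0207
finger_force: 39.4
```

{"fn": "arm_command", "kwargs": {
  "plan": [
    {"linear": [0,0,-0.5],"angular": [0,0,0],"gripper": 255},
    {"linear": [0,0,0],"angular": [0,0,0],"gripper": 255}
  ]
}}

```text
time_s: 15.5
tool_pos: [0.5233, -0.2334, 0.0982]
eef_rot: [0.974, 0.224, 0.0, -0.0]
contact_force: [0.9, -0.5, 3.0]
finger_gap: 0.0212
finger_force: 39.4
```

{"fn": "arm_command", "kwargs": {
  "plan": [
    {"linear": [0,0,-0.5],"angular": [0,0,0],"gripper": 255},
    {"linear": [0,0,0],"angular": [0,0,0],"gripper": 255}
  ]
}}

```text
time_s: 15.7
tool_pos: [0.5233, -0.2334, 0.0977]
eef_rot: [0.974, 0.224, -0.0, -0.0]
contact_force: [1.3, -0.1, 2.9]
finger_gap: 0.0212
finger_force: 39.4
```

{"fn": "arm_command", "kwargs": {
  "plan": [
    {"linear": [0,0,-0.5],"angular": [0,0,0],"gripper": 255},
    {"linear": [0,0,0],"angular": [0,0,0],"gripper": 255}
  ]
}}

```text
time_s: 15.9
tool_pos: [0.5233, -0.2334, 0.0972]
eef_rot: [0.974, 0.224, 0.0, -0.0]
contact_force: [1.8, -0.5, 2.8]
finger_gap: 0.0211
finger_force: 39.4
```

{"fn": "arm_command", "kwargs": {
  "plan": [
    {"linear": [0,0,-0.5],"angular": [0,0,0],"gripper": 255},
    {"linear": [0,0,0],"angular": [0,0,0],"gripper": 255}
  ]
}}

```text
time_s: 16.1
tool_pos: [0.5234, -0.2334, 0.0969]
eef_rot: [0.974, 0.224, 0.0, 0.0]
contact_force: [0.1, 0.6, 3.5]
finger_gap: 0.0208
finger_force: 39.7
```

{"fn": "arm_command", "kwargs": {
  "plan": [
    {"linear": [0,0,-0.5],"angular": [0,0,0],"gripper": 255},
    {"linear": [0,0,0],"angular": [0,0,0],"gripper": 255}
  ]
}}

```text
time_s: 16.3
tool_pos: [0.5235, -0.2335, 0.0967]
eef_rot: [0.974, 0.224, 0.0, 0.0]
contact_force: [0.0, 1.0, 7.6]
finger_gap: 0.0213
finger_force: 40.0
```

It has bottomed out (about 8 N). I press slightly more and hold.

{"fn": "arm_command", "kwargs": {
  "plan": [
    {"linear": [0,0,-0.2],"angular": [0,0,0],"gripper": 255},
    {"linear": [0,0,0],"angular": [0,0,0],"gripper": 255},
    {"linear": [0,0,0],"angular": [0,0,0],"gripper": 255},
    {"linear": [0,0,0],"angular": [0,0,0],"gripper": 255}
  ]
}}

```text
time_s: 16.7
tool_pos: [0.5235, -0.2334, 0.0967]
eef_rot: [0.974, 0.224, 0.0, 0.0]
contact_force: [-1.3, -0.0, 10.7]
finger_gap: 0.0212
finger_force: 40.1
```

{"fn": "arm_command", "kwargs": {
  "plan": [
    {"linear": [0,0,0],"angular": [0,0,0],"gripper": 255},
    {"linear": [0,0,0],"angular": [0,0,0],"gripper": 255},
    {"linear": [0,0,0],"angular": [0,0,0],"gripper": 255},
    {"linear": [0,0,0],"angular": [0,0,0],"gripper": 255},
    {"linear": [0,0,0],"angular": [0,0,0],"gripper": 255},
    {"linear": [0,0,0],"angular": [0,0,0],"gripper": 255},
    {"linear": [0,0,0],"angular": [0,0,0],"gripper": 255},
    {"linear": [0,0,0],"angular": [0,0,0],"gripper": 255}
  ]
}}

```text
time_s: 17.5
tool_pos: [0.5235, -0.2335, 0.0967]
eef_rot: [0.974, 0.224, 0.0, 0.0]
contact_force: [-0.7, 0.4, 9.2]
finger_gap: 0.0211
finger_force: 40.1
```

{"fn": "arm_command", "kwargs": {
  "plan": [
    {"linear": [0,0,2],"angular": [0,0,0],"gripper": 255},
    {"linear": [0,0,5],"angular": [0,0,0],"gripper": 255},
    {"linear": [0,0,8],"angular": [0,0,0],"gripper": 255},
    {"linear": [0,0,12],"angular": [0,0,0],"gripper": 255},
    {"linear": [0,0,15],"angular": [0,0,0],"gripper": 255},
    {"linear": [0,0,15],"angular": [0,0,0],"gripper": 255},
    {"linear": [0,0,15],"angular": [0,0,0],"gripper": 255},
    {"linear": [0,0,8],"angular": [0,0,0],"gripper": 255}
  ]
}}

```text
time_s: 18.3
tool_pos: [0.5235, -0.2336, 0.178]
eef_rot: [0.974, 0.224, 0.0, 0.0]
contact_force: [-0.4, -0.4, -0.5]
finger_gap: 0.0212
finger_force: 39.0
```

{"fn": "arm_command", "kwargs": {
  "plan": [
    {"linear": [0,0,0],"angular": [0,0,0],"gripper": 255},
    {"linear": [0,0,0],"angular": [0,0,0],"gripper": 255},
    {"linear": [0,0,0],"angular": [0,0,0],"gripper": 255}
  ]
}}

```text
time_s: 18.6
tool_pos: [0.5228, -0.2332, 0.1753]
eef_rot: [0.974, 0.224, -0.001, -0.0]
contact_force: [-0.2, 0.4, -0.9]
finger_gap: 0.0213
finger_force: 39.0
```

{"fn": "arm_command", "kwargs": {
  "plan": [
    {"linear": [2,15,0],"angular": [0,0,0],"gripper": 255},
    {"linear": [4,35,0],"angular": [0,0,0],"gripper": 255},
    {"linear": [6,45,0],"angular": [0,0,0],"gripper": 255},
    {"linear": [6,45,0],"angular": [0,0,0],"gripper": 255},
    {"linear": [6,45,0],"angular": [0,0,0],"gripper": 255},
    {"linear": [5,40,0],"angular": [0,0,0],"gripper": 255},
    {"linear": [4,27,0],"angular": [0,0,0],"gripper": 255},
    {"linear": [0,0,0],"angular": [0,0,0],"gripper": 255}
  ]
}}

```text
time_s: 19.4
tool_pos: [0.5561, 0.0224, 0.1756]
eef_rot: [0.974, 0.226, -0.0, -0.001]
contact_force: [0.4, -0.6, -1.3]
finger_gap: 0.0207
finger_force: 39.2
```

{"fn": "arm_command", "kwargs": {
  "plan": [
    {"linear": [0,0,0],"angular": [0,0,0],"gripper": 255},
    {"linear": [0,0,0],"angular": [0,0,0],"gripper": 255},
    {"linear": [0,0,0],"angular": [0,0,0],"gripper": 255},
    {"linear": [0,0,0],"angular": [0,0,0],"gripper": 255},
    {"linear": [0,0,0],"angular": [0,0,0],"gripper": 255},
    {"linear": [0,0,0],"angular": [0,0,0],"gripper": 255}
  ]
}}

```text
time_s: 20.0
tool_pos: [0.5563, 0.0182, 0.1761]
eef_rot: [0.975, 0.224, 0.0, -0.0]
contact_force: [-0.4, 0.5, -1.4]
finger_gap: 0.021
finger_force: 39.2
```

Run:
```python
from h import *
i=snap('wrist');s=monitor.state();print(s['tool_pos'],s['contact_force'],s['time_s'])
hsv=cv2.cvtColor(i,cv2.COLOR_RGB2HSV)
m=((hsv[...,0]<4)|(hsv[...,0]>176))&(hsv[...,1]>170)&(hsv[...,2]>120);m[:150]=0;m[270:]=0;m[:,:240]=0;m[:,310:]=0
y,x=np.where(m);print('stop px',x.min(),x.max(),y.min(),y.max(),len(x))
```

```text
[0.55633808 0.01826432 0.17610796] [ 0.40547052 -0.37752624 -0.33286628] 20.05
stop px 258 294 233 254 324
```

{"fn": "arm_command", "kwargs": {
  "plan": [
    {"linear": [-0.5,0.6,-6],"angular": [0,0,0],"gripper": 255},
    {"linear": [0,0,-12],"angular": [0,0,0],"gripper": 255},
    {"linear": [0,0,-14],"angular": [0,0,0],"gripper": 255},
    {"linear": [0,0,-7],"angular": [0,0,0],"gripper": 255},
    {"linear": [0,0,-3],"angular": [0,0,0],"gripper": 255},
    {"linear": [0,0,0],"angular": [0,0,0],"gripper": 255},
    {"linear": [0,0,0],"angular": [0,0,0],"gripper": 255},
    {"linear": [0,0,0],"angular": [0,0,0],"gripper": 255}
  ]
}}

```text
time_s: 20.85
tool_pos: [0.5562, 0.0192, 0.1345]
eef_rot: [0.974, 0.224, 0.0, 0.0]
contact_force: [-0.0, -0.2, -0.3]
finger_gap: 0.0211
finger_force: 39.2
```

{"fn": "arm_command", "kwargs": {
  "plan": [
    {"linear": [0,0,-2],"angular": [0,0,0],"gripper": 255},
    {"linear": [0,0,-2],"angular": [0,0,0],"gripper": 255},
    {"linear": [0,0,-2],"angular": [0,0,0],"gripper": 255},
    {"linear": [0,0,-1],"angular": [0,0,0],"gripper": 255},
    {"linear": [0,0,0],"angular": [0,0,0],"gripper": 255}
  ]
}}

```text
time_s: 21.35
tool_pos: [0.5557, 0.0192, 0.1269]
eef_rot: [0.974, 0.224, -0.0, -0.0]
contact_force: [-0.2, 0.5, -0.0]
finger_gap: 0.0208
finger_force: 39.2
```

Tip estimate 0.043. I step down through the mouth.

{"fn": "arm_command", "kwargs": {
  "plan": [
    {"linear": [0,0,-1],"angular": [0,0,0],"gripper": 255},
    {"linear": [0,0,-1],"angular": [0,0,0],"gripper": 255},
    {"linear": [0,0,-1],"angular": [0,0,0],"gripper": 255},
    {"linear": [0,0,-1],"angular": [0,0,0],"gripper": 255},
    {"linear": [0,0,0],"angular": [0,0,0],"gripper": 255}
  ]
}}

```text
time_s: 21.85
tool_pos: [0.5558, 0.0191, 0.123]
eef_rot: [0.974, 0.224, -0.0, 0.0]
contact_force: [-0.4, -0.4, -0.8]
finger_gap: 0.0211
finger_force: 39.2
```

{"fn": "arm_command", "kwargs": {
  "plan": [
    {"linear": [0,0,-0.7],"angular": [0,0,0],"gripper": 255},
    {"linear": [0,0,-0.7],"angular": [0,0,0],"gripper": 255},
    {"linear": [0,0,0],"angular": [0,0,0],"gripper": 255}
  ]
}}

```text
time_s: 22.15
tool_pos: [0.5559, 0.0191, 0.1216]
eef_rot: [0.974, 0.225, 0.0, 0.0]
contact_force: [1.2, -1.6, -0.7]
finger_gap: 0.021
finger_force: 39.3
```

{"fn": "arm_command", "kwargs": {
  "plan": [
    {"linear": [0.3,-0.5,-0.7],"angular": [0,0,0],"gripper": 255},
    {"linear": [0,0,-0.7],"angular": [0,0,0],"gripper": 255},
    {"linear": [0,0,0],"angular": [0,0,0],"gripper": 255}
  ]
}}

```text
time_s: 22.45
tool_pos: [0.556, 0.0187, 0.1201]
eef_rot: [0.974, 0.224, -0.0, -0.0]
contact_force: [-0.8, -0.2, -1.0]
finger_gap: 0.0211
finger_force: 39.2
```

{"fn": "arm_command", "kwargs": {
  "plan": [
    {"linear": [0,0,-0.7],"angular": [0,0,0],"gripper": 255},
    {"linear": [0,0,-0.7],"angular": [0,0,0],"gripper": 255},
    {"linear": [0,0,0],"angular": [0,0,0],"gripper": 255}
  ]
}}

```text
time_s: 22.75
tool_pos: [0.556, 0.0187, 0.1188]
eef_rot: [0.974, 0.224, -0.0, -0.0]
contact_force: [0.2, -0.4, -0.9]
finger_gap: 0.0208
finger_force: 39.2
```

In the well (tip about 5 mm below the mouth) with no load.

{"fn": "arm_command", "kwargs": {
  "plan": [
    {"linear": [0,0,-2],"angular": [0,0,0],"gripper": 255},
    {"linear": [0,0,-2],"angular": [0,0,0],"gripper": 255},
    {"linear": [0,0,-2],"angular": [0,0,0],"gripper": 255},
    {"linear": [0,0,-1],"angular": [0,0,0],"gripper": 255},
    {"linear": [0,0,0],"angular": [0,0,0],"gripper": 255}
  ]
}}

```text
time_s: 23.25
tool_pos: [0.556, 0.0187, 0.1116]
eef_rot: [0.974, 0.224, -0.0, -0.0]
contact_force: [0.5, -0.4, -0.3]
finger_gap: 0.0212
finger_force: 39.2
```

{"fn": "arm_command", "kwargs": {
  "plan": [
    {"linear": [0,0,-2],"angular": [0,0,0],"gripper": 255},
    {"linear": [0,0,-2],"angular": [0,0,0],"gripper": 255},
    {"linear": [0,0,-2],"angular": [0,0,0],"gripper": 255},
    {"linear": [0,0,-1],"angular": [0,0,0],"gripper": 255},
    {"linear": [0,0,0],"angular": [0,0,0],"gripper": 255}
  ]
}}

```text
time_s: 23.75
tool_pos: [0.556, 0.0187, 0.1047]
eef_rot: [0.974, 0.224, -0.0, -0.0]
contact_force: [0.2, 0.1, 0.0]
finger_gap: 0.0211
finger_force: 39.2
```

{"fn": "arm_command", "kwargs": {
  "plan": [
    {"linear": [0,0,-1],"angular": [0,0,0],"gripper": 255},
    {"linear": [0,0,-1],"angular": [0,0,0],"gripper": 255},
    {"linear": [0,0,-1],"angular": [0,0,0],"gripper": 255},
    {"linear": [0,0,0],"angular": [0,0,0],"gripper": 255}
  ]
}}

```text
time_s: 24.15
tool_pos: [0.5561, 0.0187, 0.1018]
eef_rot: [0.974, 0.224, -0.0, -0.0]
contact_force: [0.2, -0.9, -0.4]
finger_gap: 0.0212
finger_force: 39.2
```

{"fn": "arm_command", "kwargs": {
  "plan": [
    {"linear": [0,0,-0.5],"angular": [0,0,0],"gripper": 255},
    {"linear": [0,0,-0.5],"angular": [0,0,0],"gripper": 255},
    {"linear": [0,0,0],"angular": [0,0,0],"gripper": 255}
  ]
}}

```text
time_s: 24.45
tool_pos: [0.5561, 0.0187, 0.1009]
eef_rot: [0.974, 0.224, 0.0, 0.0]
contact_force: [-0.2, -0.1, -0.2]
finger_gap: 0.021
finger_force: 39.2
```

{"fn": "arm_command", "kwargs": {
  "plan": [
    {"linear": [0,0,-0.5],"angular": [0,0,0],"gripper": 255},
    {"linear": [0,0,0],"angular": [0,0,0],"gripper": 255}
  ]
}}

```text
time_s: 24.65
tool_pos: [0.5562, 0.0187, 0.1005]
eef_rot: [0.974, 0.224, 0.0, 0.0]
contact_force: [0.0, -0.5, -0.8]
finger_gap: 0.0212
finger_force: 39.4
```

{"fn": "arm_command", "kwargs": {
  "plan": [
    {"linear": [0,0,-0.4],"angular": [0,0,0],"gripper": 255},
    {"linear": [0,0,0],"angular": [0,0,0],"gripper": 255}
  ]
}}

```text
time_s: 24.85
tool_pos: [0.5564, 0.0187, 0.1003]
eef_rot: [0.974, 0.224, 0.0, 0.0]
contact_force: [-0.2, 0.1, 3.6]
finger_gap: 0.0211
finger_force: 39.7
```

It's on the floor at the original height. I release gently and wait before rising.

{"fn": "arm_command", "kwargs": {
  "plan": [
    {"linear": [0,0,0.2],"angular": [0,0,0],"gripper": 190},
    {"linear": [0,0,0],"angular": [0,0,0],"gripper": 170},
    {"linear": [0,0,0],"angular": [0,0,0],"gripper": 140},
    {"linear": [0,0,0],"angular": [0,0,0],"gripper": 100},
    {"linear": [0,0,0],"angular": [0,0,0],"gripper": 50},
    {"linear": [0,0,0],"angular": [0,0,0],"gripper": 0},
    {"linear": [0,0,0],"angular": [0,0,0],"gripper": 0},
    {"linear": [0,0,0],"angular": [0,0,0],"gripper": 0}
  ]
}}

```text
time_s: 25.65
tool_pos: [0.5561, 0.0187, 0.1002]
eef_rot: [0.974, 0.224, 0.0, 0.0]
contact_force: [-0.1, -0.1, -0.0]
finger_gap: 0.0855
finger_force: 0.0
```

Run:
```python
from h import *
i=snap('wrist');g=i.max(2);s=monitor.state();print(s['tool_pos'],s['contact_force'],s['finger_gap'])
for v in(280,290,320,330):
    r=np.where(g[v,225:325]<80)[0]+225;print(v,r.min(),r.max(),(r.min()+r.max())/2)
```

```text
[0.55612974 0.01869707 0.10018548] [ 0.5817977  -0.77074862  0.38446695] 0.08591767599675056
280 264 304 284.0
290 264 306 285.0
320 269 312 290.5
330 264 315 289.5
```

Released. The handle leans slightly within the well's play (up to about 0.04 rad, limit 0.12). I rise straight up.

{"fn": "arm_command", "kwargs": {
  "plan": [
    {"linear": [0.5,-1,10],"angular": [0,0,0],"gripper": 0},
    {"linear": [0.5,-1,20],"angular": [0,0,0],"gripper": 0},
    {"linear": [0,0,25],"angular": [0,0,0],"gripper": 0},
    {"linear": [0,0,25],"angular": [0,0,0],"gripper": 0},
    {"linear": [0,0,25],"angular": [0,0,0],"gripper": 0},
    {"linear": [0,0,20],"angular": [0,0,0],"gripper": 0},
    {"linear": [0,0,0],"angular": [0,0,0],"gripper": 0},
    {"linear": [0,0,0],"angular": [0,0,0],"gripper": 0}
  ]
}}

```text
time_s: 26.5
tool_pos: [0.5572, 0.0166, 0.2258]
eef_rot: [0.974, 0.224, 0.001, 0.0]
contact_force: [-0.7, -0.6, 0.0]
finger_gap: 0.085
finger_force: 0.0
```

Run:
```python
from h import *
b=snap('scene');s=monitor.state();print(s['tool_pos'],s['dq'].round(3))
m=b[...,0].astype(int)-b[...,1]; c=(m>90)[150:280,255:325]; c[:, :]&=(b[150:280,255:325,0]>120)
y,x=np.where(c);print('red',x.mean()+255,y.mean()+150,len(x))
for d in(.033,.053): print(d,proj('scene',[.5562,.0185,.016+d]))
print('handle top pred',proj('scene',[.5562,.0185,.147]))
g=b[190:240,270:315].max(2);y,x=np.where(g<45);print('dark',x.min()+270,x.max()+270,y.min()+190,y.max()+190,[ (x[y==k].mean()+270).round(1) for k in np.unique(y)[::5]])
```

```text
[0.55673565 0.01663833 0.22488859] [ 0.001  0.015  0.011  0.001 -0.001 -0.   ]
red 299.7739130434783 190.89565217391305 230
0.033 [291.17254198 238.108325  ]
0.053 [291.50827524 230.83994182]
handle top pred [292.91003819 200.49278446]
dark 286 295 196 219 [np.float64(291.0), np.float64(291.0), np.float64(290.5), np.float64(291.0), np.float64(290.5)]
```

Run:
```python
from h import *
b=np.load('scene.npz')['img'].astype(int);c=b[218:250,280:304];y,x=np.where((c[...,0]-c[...,1]>80)&(c[...,0]>110)&(c[...,2]<70));print(x.mean()+280,y.mean()+218,len(x))
print(robot.hand_in())
```

```text
291.03389830508473 229.5593220338983 59
the job is handed in; nothing more can be done
None
```

The depth gauge is back upright in its stand and released. The red stop sits about 20 mm up the rod, marking a bore about 47 mm deep, and the job is handed in. No verdict was returned, and the larger look-alike gauge, which I never touched, toppled during the run.

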